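# Swap the rib for the loop tool and hold it ready over the clay tile

## Robot

A 7-joint arm with a two-finger parallel gripper is mounted at the origin on the work surface. World frame = base frame: x ahead of the robot, y to its left, z up, the work surface at z = 0. Lengths are in m, angles in rad, forces in N, time in s.
With the tool pointing down it reaches from about 0.4 to 0.85 m from the base axis. Payload 10.4 kg.
Tool frame: the origin (TCP) lies midway between the tips of the shut fingers; the grasp point (between the pads) lies 19 mm behind it (r.grasp_offset is the distance from the TCP to the grasp point, in m); z points along the fingers, y is the line along which they close (so a half turn about z gives the same grasp; the last joint's range is limited). The gripper opens to 87 mm and grips with 3 to 60 N. Pads are 19 mm wide; open, the fingers measure 117 mm over their backs; the gripper's body (75 mm by 190 mm) begins 51 mm behind the grasp point.
Start: joints at [1.211, 0.332, -0.065, 1.46, 0.022, 1.35, -0.088], TCP at [0.207, -0.59, 0.223] pointing down, gripper open.
Joint ranges: [-2.6, 2.6], [-0.5, 2.12], [-1.47, 1.34], [0.16, 2.42], [-1.27, 4.41], [0.06, 2.06], [-2.6, 2.6]. Speed limits (rad/s): [2.22, 2.22, 2.79, 2.79, 3.14, 3.14, 3.14].

## Interface

Orientations are given as a unit quaternion [x, y, z, w].
In Python, from bench import r gives the robot as it stands.
- The arm moves only by the tool drive_tool, never from a script. Its argument "moves" is a list that holds one entry, the list of rows, each a list of 7 numbers: the shift along the tool's x, y, z in m, then the turn, a rotation vector about the tool's x, y, z in rad, then the opening, from 0 (shut) to 1 (fully open). In form: [[[tx, ty, tz, ax, ay, az, jaw], ...]]. A call has 1 to 10 rows; each row shifts and turns the commanded pose from where the row before left it, along the tool's axes as they then stand; what a row does not reach is not made up. A row lasts 1/10 s, in which the tool goes at most 50 mm and 8.59 degrees, less where a joint would pass 70% of its speed; a pose out of reach is approached as far as the arm can. A call is refused whole if a number of a shift passes 0.05 or a number of a turn 0.15, either way. A call with a gripper value outside its range is refused whole. The fingers move at their own pace and stop on an object; "squeeze" is the grip in N (left out, the last holds). Time passes only in rows, so rows that do not move let the fingers close. It gives the time, the measured TCP pose, the force, the opening and the grip force at its end, in the units of the state.
- r.read_state(): the state, without advancing time (a new reading comes with each control period).
- r.camera(name): name is "scene" or "top"; returns the picture (480x640x3 uint8, red, green, blue); there is no depth.
- r.camera_info(name): a dict with "mtx" (3x3 intrinsics, pixels), "k1" (the pictures are not rectified: a ray, as slopes to the right and down, at radius r is drawn at 1 + k1 r^2 times it, then the intrinsics apply), "rvec" (rotation vector, rad) and "tvec" (3), from world to camera coordinates, as OpenCV has them. Camera axes: x right, y down, z forward; pixel columns grow to the right and rows downward; lengths in m; the calibration is good to about 2 mm. A picture is of the moment at which its call begins. camera_info takes no time and is no camera call.
- r.close_job(): hands the job in; it is judged then, once.
Trained networks look in the newest picture that a camera, given by its name, has taken for a name from the list of things; names that differ only in an ending like _2 or _b are one class to them, and where a whole thing is asked for, a point or a joint stands for the part that bears it (a point fixed in the world has none). Each returns a list of dicts, best first, with "conf" (0 to 1); they miss things now and then, are a little off and sometimes report something else, mostly with a low value. They report only what shows in the picture. A call takes as long as a camera call.
- r.find_in(camera, query): "bbox" ([left, top, right, bottom] in pixels, round what is visible of it).
- r.place_of(camera, query): "at" ([column, row] in pixels: a listed point, or the origin of a listed thing).
The state is a dict: "time": time; "joint_positions": joint angles; "joint_vel": joint speeds; "joint_torque": joint torques, N m; "ee_pos": TCP position; "eef_rot": TCP orientation; "ft_force": force on the tool from outside, world axes, zero at the start; "torque": the same for the moment, N m; "width": finger opening in m; "grip_force": force on a finger pad.
Only numpy, scipy, OpenCV 4.12 (cv2) and the standard library are available. Lean on these libraries where they do the work, as an engineer would, in place of code of your own. Each camera call takes 0.05 s, during which the arm holds its last target. There are 200 camera calls.

## Task

The scraping is done and carving comes next: first put the rectangular wooden rib that lies on the modelling board back flat into its own pocket in the rib tray and let go of it. Then draw the loop tool up out of its hole in the tool rack and hold it ready to carve: loop end down, leaning about 45 degrees (to whichever side suits), with the tip of the loop a few centimetres (3 to 8) above the middle of the clay tile. Finish still holding it there, without ever touching the clay, and leave the other tools, the round rib and the jar as they are.

Things in the scene. Friction and masses are not known exactly. Their poses are not given: they have to be found in the camera images.
- rib: The rectangular rib: flat pale wooden scraper 90 x 48 x 10 mm (x, y, z), about 45 g, lying flat and loose on the modelling board beside the tile. Origin at the centre of its underside, z up, x along its length; a small dark hole mark near its +x end.
- tray: Rib tray, fixed, 130 x 214 x 13 mm (x, y, z): a dark 6 mm base with pale wooden lands 7 mm high that leave two pockets. A finger groove 50 mm wide, as deep as the pockets, runs across its whole y length through the middle (within 25 mm of x = 0), so fingers can hold a rib by its long sides while laying it in. Origin at the centre of the underside.
- pocket (a point): Centre of the floor of the rectangular pocket, the rib's own: 96 mm (tray x) by 54 mm (tray y), 7 mm deep, 52 mm to the -y side of the tray's origin, floor 6 mm above the table. Axes as the tray's; the rib lies in it with its length along tray x, either way round, and stands 3 mm proud of the lands.
- round_pocket (a point): Centre of the floor of the other pocket, eight-sided, 76 mm across, meant for the round rib; 41 mm to the +y side of the tray's origin. It stays empty.
- rack: Tool rack of brown wood, fixed: foot board, two end cheeks and a pierced top board 70 x 214 x 14 mm (x, y, z), its top 85 mm above the table. Three holes of 18 mm in a row along y at -75, 0 and +75 mm; one tool hangs in each by its collar, head down, handle up; which is in which hole varies. Origin at the centre of the underside, z up.
- loop: The loop tool, about 70 g, loose. Origin at the loop's tip, z axis towards the handle's end. Along z: steel loop 16 mm wide, ferrule of 16 mm diameter at 40 to 65 mm, collar of 24 mm at 65 to 73 (it rests on the rack), then a plain straight round wooden handle of 20 mm to 175 mm, the tallest of the three. It hangs upright, tip 20 mm above the table; raise it over 65 mm to draw it clear.
- loop_tip (a point): The tip of the steel loop (the loop tool's origin).
- loop_grip (a point): Point on the axis of the loop tool's handle, 140 mm from the tip and 35 mm below the handle's end: a good place to grip, 160 mm above the table as it hangs.
- board: Brown modelling board, fixed, 220 x 290 x 6 mm (x, y, z). Origin at the centre of its underside.
- tile: Leather-hard clay tile 125 x 125 x 14 mm, fixed on the board, 66 mm to the +y side of the board's centre; underside 6 mm and top 20 mm above the table, with a flower in relief up to 4 mm higher. Not to be touched. Origin at the centre of its underside.
- tile_top (a point): Centre of the tile's upper face, 20 mm above the table; z up.
- needle: Needle tool hanging in another hole of the rack: short thin round handle with a ball of 30 mm at its end, which stands 145 mm above the table. Origin at the needle's tip. Stays where it is.
- knife: Knife hanging in the remaining hole: flat handle 24 x 12 mm that ends 147 mm above the table. Origin at the blade's tip. Stays where it is.
- disc: Round rib: wooden disc 70 mm across and 10 mm thick lying loose on the table beyond the board. Origin at the centre of its underside. Stays where it is.
- jar: Closed jar, 68 mm across and 85 mm tall, loose on the table beyond the board. Origin at the centre of its underside. Stays where it is.

How it is judged:
By the outcome, as a careful person would: the job done as asked, in the order asked, and still so for the second after the job is handed in, while the arm keeps its last pose, push and grip.
It also fails if it takes over 67 s, if anything falls off the work surface, if the arm or the gripper's body presses on something with over 40 N, if the wrist force passes 120 N, or if a joint passes its speed limit or range.

## Working session

There is one attempt and no reset: what is moved stays moved. The work goes in short steps, Python scripts to look and compute and a tool call to move; the robot and the scene stay as the last step left them, time stands still between calls to the robot, and variables do not carry over. Pictures are saved under pics/ and viewed, at most 10 in all, crops included, and the job is handed in when it is done.

Besides the shell and the picture viewer there is one more tool, called after "Request:" by a JSON object that holds its "method" and its "body". drive_tool: Moves the arm, as the interface text tells. Its arguments: {"type":"object","properties":{"moves":{"type":"array"},"squeeze":{"type":"number"}},"required":["moves"]}

```bash
mkdir -p pics; cat > h.py <<'E'
import numpy as np,cv2
from scipy.spatial.transform import Rotation as R
from bench import r
def ray(cam,uv):
    i=r.camera_info(cam);K=np.array(i["mtx"]);
    p=cv2.undistortPoints(np.array([[uv]],float),K,np.array([i["k1"],0,0,0,0.]))[0,0] 
    M=cv2.Rodrigues(np.array(i["rvec"],float))[0];t=np.array(i["tvec"],float).ravel()
    return -M.T@t, M.T@np.array([p[0],p[1],1])
def onz(cam,uv,z):
    o,d=ray(cam,uv);return o+d*(z-o[2])/d[2]
def tri(a,b):
    (o1,d1),(o2,d2)=a,b
    s=np.linalg.lstsq(np.c_[d1,-d2],o2-o1,rcond=None)[0]
    p,q=o1+d1*s[0],o2+d2*s[1];return (p+q)/2,np.linalg.norm(p-q)
def proj(cam,P):
    i=r.camera_info(cam)
    return cv2.projectPoints(np.array(P,float).reshape(-1,3),np.array(i["rvec"],float),np.array(i["tvec"],float),np.array(i["mtx"]),np.array([i["k1"],0,0,0,0.]))[0][:,0]
def save(cam,n):
    im=r.camera(cam);cv2.imwrite(f"pics/{n}.png",im[:,:,::-1]);return im
E
python3 - <<'E'
from h import *
np.set_printoptions(precision=4,suppress=True)
save("scene","s0");save("top","t0")
for c in("scene","top"):
    print(c,ray(c,(320,240)))
    for q,z in(("rib",0.006),("tray",0),("pocket",.006),("round_pocket",.006),("rack",0),("loop_grip",.16),("loop_tip",.02),("tile_top",.02),("needle",.02),("knife",.02),("jar",0),("disc",0),("board",0)):
        for d in r.place_of(c,q)[:2]: print(c,q,d["conf"],d["at"],onz(c,d["at"],z)[:2])
print(r.read_state())
E
```

```text
scene (array([ 0.9496, -0.5107,  1.0071]), array([-0.2829,  0.4857, -0.8274]))
scene rib 0.8 [273.7, 282.7] [ 0.5761 -0.0662]
scene tray 0.85 [323.6, 149.8] [0.4776 0.3224]
scene tray 0.49 [333.6, 138.1] [0.48   0.3699]
scene pocket 0.88 [309.9, 162.9] [0.4725 0.2632]
scene pocket 0.71 [405.4, 250.8] [0.7841 0.1439]
scene round_pocket 0.81 [334.8, 138.7] [0.4865 0.3643]
scene round_pocket 0.64 [193.7, 374.4] [ 0.551  -0.3118]
scene rack 0.8 [197.6, 375.7] [ 0.5567 -0.309 ]
scene loop_grip 0.6 [198.1, 302.8] [ 0.5399 -0.2341]
scene tile_top 0.77 [295.8, 222.3] [0.5411 0.0837]
scene needle 0.86 [172.5, 408.3] [ 0.5619 -0.3848]
scene needle 0.68 [404.1, 249.6] [0.7827 0.1362]
scene knife 0.85 [193.6, 372.0] [ 0.5535 -0.3109]
scene knife 0.5 [195.3, 371.2] [ 0.5554 -0.3081]
scene jar 0.65 [403.1, 252.3] [0.7804 0.1418]
scene disc 0.65 [369.8, 301.0] [ 0.7714 -0.0018]
scene board 0.86 [281.4, 249.5] [0.5435 0.0163]
top (array([ 0.494 , -0.0128,  1.1574]), array([ 0.1543,  0.0118, -0.988 ]))
top rib 0.65 [348.0, 276.5] [ 0.579  -0.0717]
top rib 0.28 [181.3, 314.0] [0.4815 0.3538]
top tray 
[... 401 characters left out ...]
289.0, 290.8] [0.5412 0.0786]
top needle 0.55 [471.7, 284.2] [ 0.5591 -0.3863]
top jar 0.85 [269.7, 199.7] [0.7828 0.1354]
top board 0.9 [317.2, 290.9] [0.542  0.0075]
{'time': 1.4, 'joint_positions': array([ 1.2114,  0.3322, -0.0647,  1.4601,  0.0216,  1.3499, -0.0885]), 'joint_vel': array([-0.0006,  0.0002,  0.0009,  0.0012, -0.0023, -0.0014,  0.001 ]), 'joint_torque': array([  0.0005, -62.3032,   0.0248, -39.0116,  -0.0611,   0.0317,
         0.    ]), 'ee_pos': array([ 0.2065, -0.5899,  0.2226]), 'eef_rot': array([0.9859, 0.1676, 0.    , 0.    ]), 'ft_force': array([-0.212 ,  0.4849, -0.6017]), 'torque': array([ 0.0155, -0.0247, -0.003 ]), 'grip_force': 0.0, 'width': 0.08713892715089813}
```

View pics/t0.png

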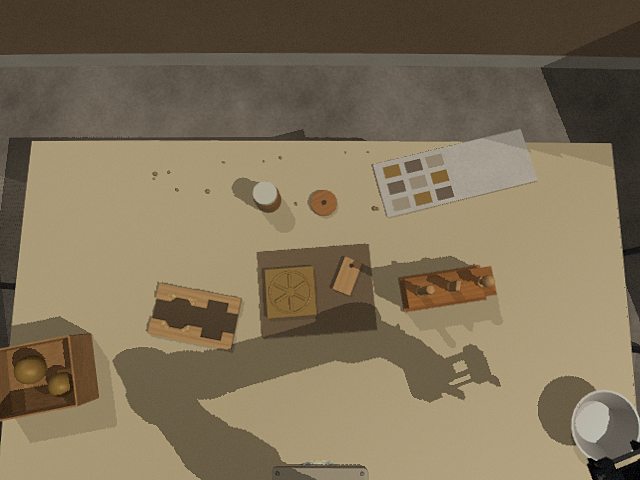

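View pics/s0.png

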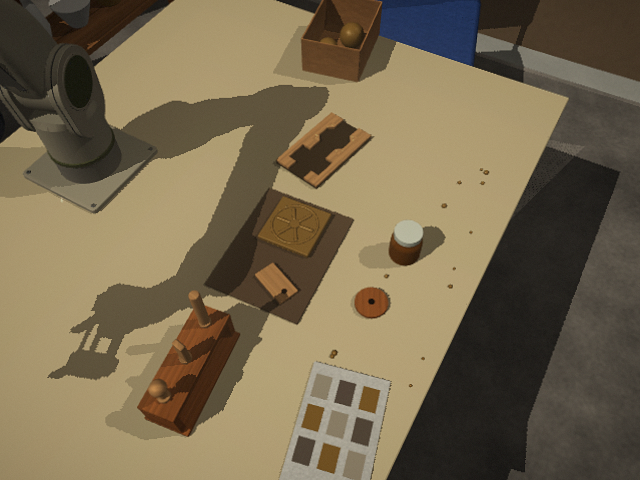

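The top view shows the rib at about (348,276) with its hole end up, the tray at (195,316), the rack at (448,288) with the loop tool nearest the tile at (427,291), and the tile at (290,291). The scene view agrees. Next I'll refine the poses by fitting the model edges.

```bash
cat > fit.py <<'E'
from h import *
from scipy.optimize import differential_evolution
from scipy.ndimage import map_coordinates
def rect(w,h,z,cx=0,cy=0):
    c=[(cx-w/2,cy-h/2,z),(cx+w/2,cy-h/2,z),(cx+w/2,cy+h/2,z),(cx-w/2,cy+h/2,z)]
    return [(c[i],c[(i+1)%4]) for i in range(4)]
def fit(segs,cams,x0,z0=0,db=(.02,.02,.25),seed=0):
    G={}
    for c,im in cams.items():
        g=cv2.GaussianBlur(im.astype(np.float32),(0,0),1.0)
        G[c]=[(cv2.Sobel(g[...,k],cv2.CV_32F,1,0),cv2.Sobel(g[...,k],cv2.CV_32F,0,1)) for k in range(3)]
    t=np.linspace(.05,.95,25)[:,None]
    P=np.array([np.array(a)*(1-t)+np.array(b)*t for a,b in segs])
    def cost(v):
        Rz=R.from_euler("z",v[2]).as_matrix();Q=P.reshape(-1,3)@Rz.T+[v[0],v[1],z0];s=0
        for c in cams:
            uv=proj(c,Q).reshape(len(segs),-1,2)
            for L in uv:
                d=L[-1]-L[0];n=np.array([-d[1],d[0]])/np.linalg.norm(d)
                m=0
                for gx,gy in G[c]:
                    a=map_coordinates(gx,[L[:,1],L[:,0]],order=1);b=map_coordinates(gy,[L[:,1],L[:,0]],order=1)
                    m=m+np.abs(a*n[0]+b*n[1])
                s-=np.mean(np.minimum(m,300))
        return s
    x0=np.array(x0);o=differential_evolution(cost,[(a-b,a+b) for a,b in zip(x0,db)],seed=seed,tol=1e-6,maxiter=150)
    return o.x,o.fun
def draw(im,cam,segs,v,z0=0,col=(255,0,0),k=4):
    Rz=R.from_euler("z",v[2]).as_matrix()
    for a,b in segs:
        p=proj(cam,np.array([a,b])@Rz.T+[v[0],v[1],z0]);p=np.round((p+.5)*k-.5).astype(int)
        cv2.line(im,tuple(map(int,p[0])),tuple(map(int,p[1])),col,1)
RIB=rect(.09,.048,.01); TILE=rect(.125,.125,.014)
TRAY=rect(.130,.214,.013)
RACK=rect(.07,.214,.085)
E
python3 - <<'E'
from fit import *
np.set_printoptions(precision=4,suppress=True)
ims={c:cv2.imread(f"pics/{f}.png") for c,f in(("top","t0"),("scene","s0"))}
# pocket edges outside the groove
def pk(sx):
    return [((sx*.025,-.025,.013),(sx*.048,-.025,.013)),((sx*.048,-.025,.013),(sx*.048,-.079,.013)),((sx*.025,-.079,.013),(sx*.048,-.079,.013))]
TR=[s for s in TRAY if True]+pk(1)+pk(-1)
pan=[]
for n,S,x0,z0 in(("rib",RIB,(.578,-.07,-.35),.006),("tray",TR,(.476,.315,-.14),0),("rack",RACK,(.555,-.312,.12),0),("tile",TILE,(.541,.08,.06),.006)):
    for cs in(("top",),("scene",),("top","scene")):
        v,f=fit(S,{c:ims[c] for c in cs},x0,z0,db=(.025,.025,.3));print(n,cs,v,f)
    if n in("rib","tray","rack"):
      for c in ims:
        u=proj(c,[v[0],v[1],0.02])[0]; k=4
        big=cv2.resize(ims[c],None,fx=k,fy=k,interpolation=cv2.INTER_CUBIC)
        draw(big,c,S,v,z0)
        x,y=(u*k).astype(int);pan.append(cv2.resize(cv2.copyMakeBorder(big,200,200,200,200,0)[y:y+400,x:x+400],(265,265)))
cv2.imwrite("pics/fit0.png",np.vstack([np.hstack(pan[0::2]),np.hstack(pan[1::2])]))
E
```

```text
rib ('top',) [ 0.581  -0.0684 -0.3556] -1043.747319183804Traceback (most recent call last):
  File "<stdin>", line 11, in <module>
  File "fit.py", line 26, in fit
    x0=np.array(x0);o=differential_evolution(cost,[(a-b,a+b) for a,b in zip(x0,db)],seed=seed,tol=1e-6,maxiter=150)
                      ~~~~~~~~~~~~~~~~~~~~~~^^^^^^^^^^^^^^^^^^^^^^^^^^^^^^^^^^^^^^^^^^^^^^^^^^^^^^^^^^^^^^^^^^^^^^^
    return fun(*args, **kwargs)
    ret = solver.solve()
    next(self)
    ~~~~^^^^^^
    energy = self.func(parameters)
    return self.f(x, *self.args)
           ~~~~~~^^^^^^^^^^^^^^^
  File "fit.py", line 17, in cost
    uv=proj(c,Q).reshape(len(segs),-1,2)
       ~~~~^^^^^
  File "h.py", line 16, in proj
    i=r.camera_info(cam)
ValueError: time passes only in moves, steps and waits
```

Too many camera_info calls, so I'll cache it.

```bash
sed -i 's/^def ray/import functools\ninfo=functools.lru_cache(None)(lambda c:r.camera_info(c))\ndef ray/; s/i=r.camera_info(cam)/i=info(cam)/' h.py
cat > run1.py <<'E'
from fit import *
np.set_printoptions(precision=4,suppress=True)
ims={c:cv2.imread(f"pics/{f}.png") for c,f in(("top","t0"),("scene","s0"))}
def pk(sx):
    return [((sx*.025,-.025,.013),(sx*.048,-.025,.013)),((sx*.048,-.025,.013),(sx*.048,-.079,.013)),((sx*.025,-.079,.013),(sx*.048,-.079,.013))]
TR=TRAY+pk(1)+pk(-1)
pan=[]
for n,S,x0,z0 in(("rib",RIB,(.578,-.07,-.35),.006),("tray",TR,(.476,.315,-.14),0),("rack",RACK,(.555,-.312,.12),0),("tile",TILE,(.541,.08,.06),.006)):
    for cs in(("top",),("scene",),("top","scene")):
        v,f=fit(S,{c:ims[c] for c in cs},x0,z0,db=(.025,.025,.3));print(n,cs,v,f)
    if n in("rib","tray","rack"):
      for c in ims:
        u=proj(c,[v[0],v[1],0.02])[0]; k=4
        big=cv2.resize(ims[c],None,fx=k,fy=k,interpolation=cv2.INTER_CUBIC)
        draw(big,c,S,v,z0)
        x,y=(u*k).astype(int);pan.append(cv2.resize(cv2.copyMakeBorder(big,200,200,200,200,0)[y:y+400,x:x+400],(265,265)))
cv2.imwrite("pics/fit0.png",np.vstack([np.hstack(pan[0::2]),np.hstack(pan[1::2])]))
E
python3 run1.py; python3 -c "from h import *;print(r.read_state()['time'])"
```

```text
rib ('top',) [ 0.581  -0.0684 -0.3556] -1043.747319183804
rib ('scene',) [ 0.5824 -0.0669 -0.3641] -1083.3134552173365
rib ('top', 'scene') [ 0.5816 -0.0677 -0.3478] -2116.359159548146
tray ('top',) [ 0.4796  0.318  -0.1935] -2534.011219077619
tray ('scene',) [ 0.479   0.3195 -0.1821] -2782.2221635456362
tray ('top', 'scene') [ 0.4794  0.3191 -0.19  ] -5293.224076377944
rack ('top',) [ 0.5438 -0.3143  0.1865] -827.8989254787889
rack ('scene',) [ 0.5507 -0.3105  0.1481] -901.3301618443595
rack ('top', 'scene') [ 0.5507 -0.311   0.1473] -1596.0970686074722
tile ('top',) [0.5382 0.0759 0.0818] -814.882821840822
tile ('scene',) [0.5412 0.0758 0.0819] -791.3602117783109
tile ('top', 'scene') [0.5401 0.0759 0.081 ] -1539.6439658906672
1.4
```

View pics/fit0.png

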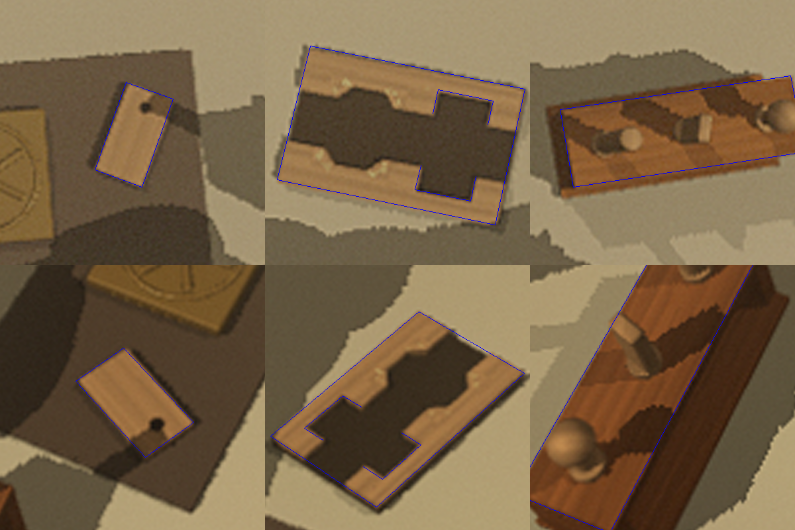

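The fits line up well with the edges in both pictures. Rib (0.5816, -0.0677), yaw -0.35; tray (0.4794, 0.3191), yaw -0.19, so the pocket is near (0.4696, 0.268). I'll lift, turn and go to the rib.

Request:
{"method": "drive_tool", "body": {"moves": [[[0,0,-0.012,0,0,0.137,0.75],[0,0,-0.012,0,0,0.137,0.75],[0,0,-0.012,0,0,0.137,0.75],[0,0,-0.012,0,0,0.137,0.75],[0,0,-0.012,0,0,0.137,0.75],[0.011,-0.039,0,0,0,0,0.75],[0.011,-0.039,0,0,0,0,0.75],[0.011,-0.039,0,0,0,0,0.75],[0.011,-0.039,0,0,0,0,0.75],[0.011,-0.039,0,0,0,0,0.75]]], "squeeze": 15}}

```text
time: 2.4
ee_pos: [0.3255, -0.4239, 0.2827]
eef_rot: [0.985, -0.173, 0.0, 0.0]
ft_force: [0.6, 0.6, -0.5]
width: 0.065
grip_force: 0.0
```

Request:
{"method": "drive_tool", "body": {"moves": [[[0.011,-0.039,0,0,0,0,0.75],[0.011,-0.039,0,0,0,0,0.75],[0.011,-0.039,0,0,0,0,0.75],[0.011,-0.039,0,0,0,0,0.75],[0.011,-0.039,0,0,0,0,0.75],[0.011,-0.039,0,0,0,0,0.75],[0.011,-0.039,0,0,0,0,0.75],[0.011,-0.039,0,0,0,0,0.75],[0.011,-0.039,0,0,0,0,0.75],[0,0,0,0,0,0,0.75]]]}}

```text
time: 3.4
ee_pos: [0.5399, -0.123, 0.2825]
eef_rot: [0.986, -0.169, 0.0, -0.001]
ft_force: [-0.7, 0.6, -0.3]
width: 0.0652
grip_force: 0.0
```

```bash
cat > to.py <<'E'
from h import *
import sys
np.set_printoptions(precision=4,suppress=True)
def to(p,yaw=None,Rt=None):
    s=r.read_state();Q=R.from_quat(s["eef_rot"]);
    if Rt is None: Rt=R.from_euler("z",yaw)*R.from_euler("x",np.pi)
    print("t",s["time"],"at",s["ee_pos"],"q",s["eef_rot"],"shift(tool)",Q.inv().apply(np.array(p)-s["ee_pos"]),"turn",(Q.inv()*Rt).as_rotvec(),"F",s["ft_force"],"w",s["width"],"g",s["grip_force"],"j",s["joint_positions"])
if __name__=="__main__": to([float(a) for a in sys.argv[1:4]],float(sys.argv[4]))
E
python3 to.py .5816 -.0677 .0085 -.35
```

```text
t 3.4 at [ 0.5399 -0.123   0.2825] q [ 0.9856 -0.1691  0.0003 -0.0014] shift(tool) [ 0.0208 -0.0652  0.2741] turn [-0.0028 -0.0001  0.0101] F [-0.708   0.6176 -0.3332] w 0.06518136725588654 g 0.0 j [ 0.5119  0.1763 -0.4203  1.5405  0.0696  1.4394 -1.8225]
```

Request:
{"method": "drive_tool", "body": {"moves": [[[0.007,-0.022,0.035,0,0,0.01,0.75],[0.007,-0.022,0.035,0,0,0,0.75],[0.007,-0.021,0.035,0,0,0,0.75],[0,0,0.035,0,0,0,0.75],[0,0,0.035,0,0,0,0.75],[0,0,0.03,0,0,0,0.75],[0,0,0.03,0,0,0,0.75],[0,0,0,0,0,0,0.75]]]}}

```text
time: 4.2
ee_pos: [0.577, -0.0757, 0.0437]
eef_rot: [0.984, -0.178, -0.003, 0.0]
ft_force: [-1.2, -0.1, 0.3]
width: 0.0652
grip_force: 0.0
```

```bash
python3 to.py .5816 -.0677 .0085 -.35
```

```text
t 4.2 at [ 0.577  -0.0757  0.0437] q [ 0.984  -0.1782 -0.0034  0.0002] shift(tool) [ 0.0018 -0.0092  0.0352] turn [ 0.0016  0.0066 -0.0084] F [-1.218  -0.1395  0.3176] w 0.06515795370559313 g 0.0 j [ 0.3972  0.4428 -0.4215  1.7411  0.2078  1.0089 -2.03  ]
```

Request:
{"method": "drive_tool", "body": {"moves": [[[0.002,-0.009,0,0,0.006,-0.008,0.75],[0,0,0,0,0,0,0.75],[0,0,0.018,0,0,0,0.75],[0,0,0.012,0,0,0,0.75],[0,0,0.005,0,0,0,0.75],[0,0,0,0,0,0,0.75],[0,0,0,0,0,0,0.75]]]}}

```text
time: 4.9
ee_pos: [0.5855, -0.0679, 0.0132]
eef_rot: [0.985, -0.174, 0.003, 0.001]
ft_force: [0.7, 0.6, 0.2]
width: 0.0653
grip_force: 0.0
```

```bash
python3 to.py .5816 -.0677 .0085 -.35
```

```text
t 4.9 at [ 0.5855 -0.0679  0.0132] q [ 0.9847 -0.1742  0.0033  0.0005] shift(tool) [-0.0038  0.0011  0.0047] turn [-0.0001 -0.0067 -0.0002] F [0.6714 0.6435 0.1809] w 0.06526877145582811 g 0.0 j [ 0.3733  0.4887 -0.4137  1.751   0.2379  0.9446 -2.0574]
```

Request:
{"method": "drive_tool", "body": {"moves": [[[-0.004,0.001,0.0045,0,-0.006,0,0.75],[0,0,0,0,0,0,0.75],[0,0,0,0,0,0,0.75]]]}}

```text
time: 5.2
ee_pos: [0.581, -0.0675, 0.0081]
eef_rot: [0.985, -0.174, 0.0, 0.0]
ft_force: [0.1, 0.3, -0.6]
width: 0.0649
grip_force: 0.0
```

Request:
{"method": "drive_tool", "body": {"moves": [[[0,0,0,0,0,0,0.4],[0,0,0,0,0,0,0.4],[0,0,0,0,0,0,0.4],[0,0,0,0,0,0,0.4],[0,0,0,0,0,0,0.4]]], "squeeze": 15}}

```text
time: 5.7
ee_pos: [0.5811, -0.0675, 0.0081]
eef_rot: [0.985, -0.174, 0.0, 0.0]
ft_force: [0.2, -0.4, 0.9]
width: 0.0475
grip_force: 14.9
```

```bash
python3 to.py .4696 .268 .06 -.19
```

```text
t 5.7 at [ 0.5811 -0.0675  0.0081] q [ 0.9847 -0.1742  0.0001  0.0001] shift(tool) [-0.2199 -0.2769 -0.052 ] turn [ 0.0001 -0.0002 -0.1602] F [ 0.1941 -0.4297  0.915 ] w 0.04752550439223704 g 14.93959978222847 j [ 0.3745  0.4919 -0.4135  1.7594  0.2375  0.9394 -2.0574]
```

The rib is held (47.5 mm wide). Joint 7 would end near its limit at the tray, so I'll lift and use the allowed "either way round", turning the rib by half a turn plus 0.16 in the air.

Request:
{"method": "drive_tool", "body": {"moves": [[[0,0,-0.02,0,0,0,0.4],[0,0,-0.035,0,0,0,0.4],[0,0,-0.035,0,0,0,0.4],[0,0,-0.03,0,0,0,0.4],[0,0,0,0,0,-0.14,0.4],[0,0,0,0,0,-0.14,0.4],[0,0,0,0,0,-0.14,0.4],[0,0,0,0,0,-0.14,0.4],[0,0,0,0,0,-0.14,0.4],[0,0,0,0,0,-0.14,0.4]]], "squeeze": 25}}

```text
time: 6.7
ee_pos: [0.5809, -0.0675, 0.1279]
eef_rot: [0.969, 0.245, -0.0, 0.0]
ft_force: [0.0, -0.8, -0.6]
width: 0.0473
grip_force: 24.9
```

Request:
{"method": "drive_tool", "body": {"moves": [[[0,0,0,0,0,-0.14,0.4],[0,0,0,0,0,-0.14,0.4],[0,0,0,0,0,-0.14,0.4],[0,0,0,0,0,-0.14,0.4],[0,0,0,0,0,-0.14,0.4],[0,0,0,0,0,-0.14,0.4],[0,0,0,0,0,-0.14,0.4],[0,0,0,0,0,-0.14,0.4],[0,0,0,0,0,-0.14,0.4],[0,0,0,0,0,-0.14,0.4]]]}}

```text
time: 7.7
ee_pos: [0.5809, -0.0675, 0.1279]
eef_rot: [0.583, 0.812, -0.0, -0.0]
ft_force: [-0.2, 0.4, -0.9]
width: 0.0476
grip_force: 24.9
```

Request:
{"method": "drive_tool", "body": {"moves": [[[0,0,0,0,0,-0.14,0.4],[0,0,0,0,0,-0.14,0.4],[0,0,0,0,0,-0.14,0.4],[0,0,0,0,0,-0.14,0.4],[0,0,0,0,0,-0.14,0.4],[0,0,0,0,0,-0.14,0.4],[0,0,0,0,0,-0.14,0.4],[0,0,0,0,0,-0.08,0.4],[0,0,0,0,0,0,0.4]]]}}

```text
time: 8.6
ee_pos: [0.5809, -0.0676, 0.1278]
eef_rot: [0.095, 0.995, 0.0, -0.0]
ft_force: [0.1, 0.1, -0.9]
width: 0.0476
grip_force: 24.9
```

```bash
python3 to.py .4696 .268 .06 2.9516
```

```text
t 8.6 at [ 0.5809 -0.0676  0.1278] q [ 0.0953  0.9954  0.0001 -0.0002] shift(tool) [0.1729 0.3084 0.0679] turn [ 0.0001 -0.0004 -0.0009] F [ 0.0567  0.0684 -0.8502] w 0.047550070064572125 g 24.929520785808563 j [ 0.8202  0.5103 -1.008   1.6478  0.4521  1.238   1.0978]
```

Request:
{"method": "drive_tool", "body": {"moves": [[[0.017,0.031,0,0,0,0,0.4],[0.017,0.031,0,0,0,0,0.4],[0.017,0.031,0,0,0,0,0.4],[0.017,0.031,0,0,0,0,0.4],[0.017,0.031,0,0,0,0,0.4],[0.017,0.031,0,0,0,0,0.4],[0.017,0.031,0,0,0,0,0.4],[0.017,0.031,0,0,0,0,0.4],[0.017,0.03,0,0,0,0,0.4],[0.019,0.03,0,0,0,0,0.4]]]}}

```text
time: 9.6
ee_pos: [0.4706, 0.2687, 0.128]
eef_rot: [0.098, 0.995, -0.0, 0.0]
ft_force: [0.4, 0.5, -0.7]
width: 0.0477
grip_force: 24.9
```

Request:
{"method": "drive_tool", "body": {"moves": [[[0,0,0.035,0,0,0,0.4],[0,0,0.032,0,0,0,0.4],[0,0,0,0,0,0,0.4],[0,0,0,0,0,0,0.4]]]}}

```text
time: 10.0
ee_pos: [0.4708, 0.2678, 0.0616]
eef_rot: [0.096, 0.995, -0.0, -0.0]
ft_force: [0.5, 0.1, 0.0]
width: 0.0477
grip_force: 24.9
```

```bash
cat > chk.py <<'E'
from fit import *;import sys
ims={}
tag=sys.argv[1]
v=(.4794,.3191,-.19);s=r.read_state();p=s["ee_pos"]
S=TRAY+rect(.096,.054,.013,0,-.052);pan=[]
for c in("top","scene"):
    im=save(c,tag+c)[:,:,::-1];u=proj(c,[.47,.27,.03])[0];k=5
    big=cv2.resize(im,None,fx=k,fy=k,interpolation=cv2.INTER_CUBIC);draw(big,c,S,v,k=k)
    x=R.from_quat(s["eef_rot"]).as_matrix()[:2,0];yaw=np.arctan2(x[1],x[0])
    draw(big,c,RIB,(p[0],p[1],yaw),p[2]-.0021,(0,255,0),k)
    x,y=(u*k).astype(int);pan.append(cv2.copyMakeBorder(big,200,200,200,200,0)[y:y+400,x:x+400])
cv2.imwrite(f"pics/{tag}.png",np.hstack(pan))
E
python3 chk.py c1; python3 to.py .4696 .268 .0085 2.9516
```

```text
t 10.1 at [0.4718 0.2682 0.0627] q [0.0964 0.9953 0.0006 0.0009] shift(tool) [ 0.0022 -0.0007  0.0542] turn [ 0.0013  0.0017 -0.0031] F [-0.7917  0.2263 -1.1658] w 0.047571380229964585 g 24.930584728717804 j [ 0.2541  0.5227 -1.0461  1.8165  0.5072  1.0984  0.4033]
```

View pics/c1.png

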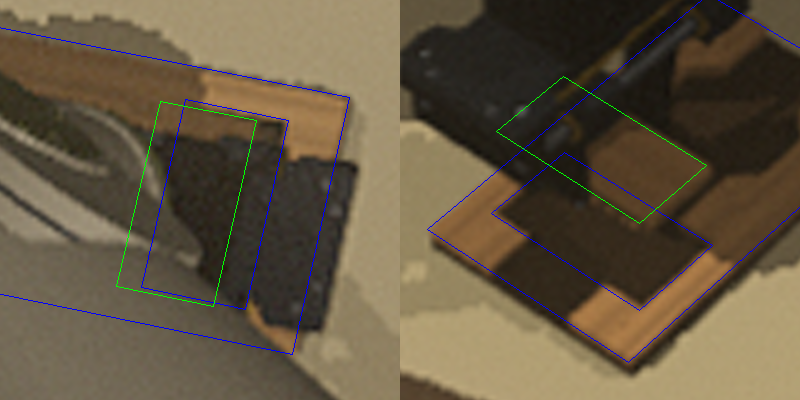

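In the scene picture the rib's visible corner at (705,167) lies on the predicted outline, so the grip and the alignment are good. Lowering now.

Request:
{"method": "drive_tool", "body": {"moves": [[[0.0015,0,0.02,0,0,0,0.4],[0,0,0.018,0,0,0,0.4],[0,0,0,0,0,0,0.4],[0,0,0,0,0,0,0.4]]]}}

```text
time: 10.5
ee_pos: [0.4695, 0.268, 0.0234]
eef_rot: [0.096, 0.995, 0.0, -0.0]
ft_force: [-0.1, 0.6, -0.3]
width: 0.0477
grip_force: 24.9
```

```bash
python3 to.py .4696 .268 .0085 2.9516
```

```text
t 10.5 at [0.4695 0.268  0.0234] q [ 0.0959  0.9954  0.     -0.0001] shift(tool) [-0.0001 -0.      0.0149] turn [ 0.     -0.0002 -0.0021] F [-0.0894  0.6197 -0.2811] w 0.04770126811196082 g 24.930715262889862 j [ 0.218   0.5724 -1.0039  1.8466  0.5592  1.0371  0.3657]
```

Request:
{"method": "drive_tool", "body": {"moves": [[[0,0,0.004,0,0,0,0.4],[0,0,0.004,0,0,0,0.4],[0,0,0.004,0,0,0,0.4],[0,0,0.0025,0,0,0,0.4],[0,0,0,0,0,0,0.4],[0,0,0,0,0,0,0.4]]]}}

```text
time: 11.1
ee_pos: [0.4694, 0.268, 0.0085]
eef_rot: [0.096, 0.995, -0.0, -0.0]
ft_force: [-0.1, -0.8, -1.4]
width: 0.0477
grip_force: 24.9
```

No contact force at this depth, so the rib is inside the pocket. Opening and rising.

Request:
{"method": "drive_tool", "body": {"moves": [[[0,0,0,0,0,0,0.72],[0,0,0,0,0,0,0.72],[0,0,0,0,0,0,0.72],[0,0,-0.02,0,0,0,0.72],[0,0,-0.04,0,0,0,0.72],[0,0,-0.045,0,0,0,0.72],[0,0,-0.045,0,0,0,0.72],[0,0,-0.045,0,0,0,0.72],[0,0,-0.045,0,0,0,0.72],[0,0,-0.045,0,0,0,0.72]]]}}

```text
time: 12.1
ee_pos: [0.4691, 0.2678, 0.2955]
eef_rot: [0.096, 0.995, -0.0, 0.0]
ft_force: [-0.0, 0.3, -0.6]
width: 0.0623
grip_force: 0.0
```

Request:
{"method": "drive_tool", "body": {"moves": [[[-0.015,-0.04,0,0,0,0,0.72],[-0.015,-0.04,0,0,0,0,0.72],[-0.015,-0.04,0,0,0,0,0.72],[-0.015,-0.04,0,0,0,0,0.72],[-0.015,-0.04,0,0,0,0,0.72],[-0.015,-0.04,0,0,0,0,0.72],[0,0,0,0,0,0,0.72]]]}}

```text
time: 12.8
ee_pos: [0.5127, 0.0081, 0.293]
eef_rot: [0.1, 0.995, -0.001, -0.0]
ft_force: [0.4, 0.3, -0.5]
width: 0.0627
grip_force: 0.0
```

```bash
cat > run2.py <<'E'
from fit import *
np.set_printoptions(precision=4,suppress=True)
ims={c:save(c,"p2"+c)[:,:,::-1] for c in("top","scene")}
v,f=fit(RIB,ims,(.4696,.268,-.19),.006,db=(.015,.015,.2));print(v,f)
pan=[]
for c in ims:
    for P,sz in(([.4696,.268,.01],.4),([.54,-.24,.16],.4)):
        u=proj(c,P)[0];k=5;big=cv2.resize(ims[c],None,fx=k,fy=k,interpolation=cv2.INTER_CUBIC)
        x,y=(u*k).astype(int);pan.append(cv2.copyMakeBorder(big,200,200,200,200,0)[y+50:y+350,x:x+400])
cv2.imwrite("pics/p2.png",np.vstack([np.hstack(pan[:2]),np.hstack(pan[2:])]))
for c in ims:
    for q in("loop_grip","loop"):
        for d in r.find_in(c,q)[:1]:print(c,q,d)
    for d in r.place_of(c,"loop_grip")[:2]:print(c,d,onz(c,d["at"],.16))
E
python3 run2.py; python3 to.py .54 -.24 .3 2.95
```

```text
[ 0.4734  0.266  -0.212 ] -1724.6344010329753
top loop_grip {'bbox': [416.7, 287.4, 433.7, 294.5], 'conf': 0.49}
top loop {'bbox': [258.2, 243.4, 376.6, 337.2], 'conf': 0.69}
top {'at': [426.9, 290.4], 'conf': 0.64} [ 0.5372 -0.2394  0.16  ]
scene loop_grip {'bbox': [186.9, 290.8, 213.8, 327.7], 'conf': 0.9}
scene loop {'bbox': [187.0, 287.9, 210.4, 330.1], 'conf': 0.89}
scene {'at': [192.6, 370.4], 'conf': 0.64} [ 0.6066 -0.3379  0.16  ]
scene {'at': [197.7, 305.7], 'conf': 0.56} [ 0.5428 -0.239   0.16  ]
t 13.2 at [0.5119 0.0164 0.2936] q [ 0.0947  0.9955 -0.0001  0.0001] shift(tool) [-0.076  -0.2465 -0.0063] turn [-0.0002  0.0002  0.0018] F [-0.3753 -0.0476  0.9042] w 0.062316988265154395 g 0.0 j [ 0.9107  0.1857 -1.1447  1.5963  0.1701  1.4692  1.1362]
```

View pics/p2.png

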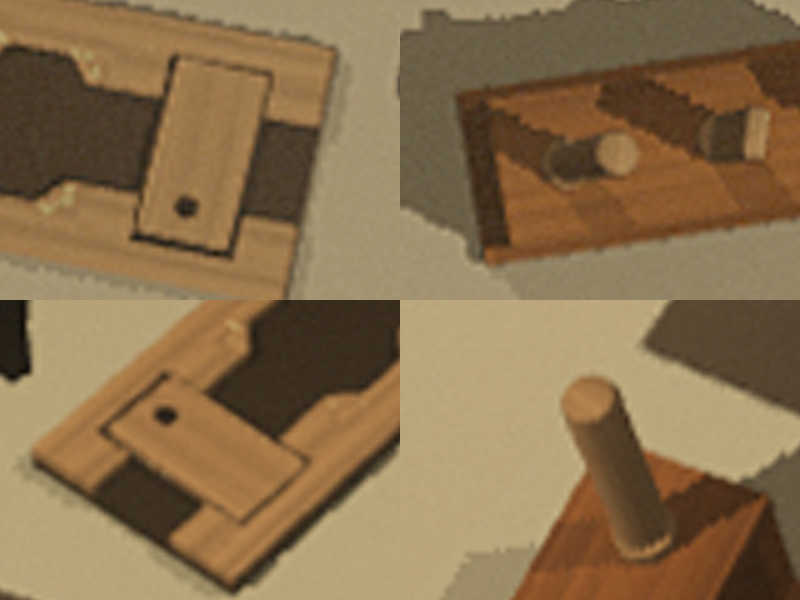

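The rib lies flat in its pocket with an even dark gap round it. The loop handle's top shows at panel (615,152) in the top view and (592,403) in the scene view. Triangulating those.

```bash
python3 - <<'E'
from to import *
P=[.54,-.24,.16]
def px(c,off): return (np.array([int(a*5) for a in proj(c,P)[0]])+np.array(off))/5
a=px("top",(15,2));b=px("scene",(-8,-47))
print(a,b,tri(ray("top",a),ray("scene",b)),onz("top",a,.195),onz("scene",b,.195))
# collar base at z~.093 scene panel (643,540)
print(onz("scene",px("scene",(43,90)),.089))
for c in("top","scene"): print([d for d in r.place_of(c,"loop_grip")][:1])
to([.540,-.238,.29],2.95)
E
```

```text
[430.  289.4] [194.4 296. ] (array([ 0.5395, -0.2378,  0.1901]), np.float64(0.004188159686922369)) [ 0.5378 -0.2382  0.195 ] [ 0.5436 -0.2381  0.195 ]
[ 0.542  -0.2395  0.089 ]
[{'at': [426.9, 290.4], 'conf': 0.64}]
[{'at': [192.6, 370.4], 'conf': 0.64}]
t 13.3 at [0.512  0.0159 0.2936] q [ 0.0951  0.9955 -0.0001  0.0001] shift(tool) [-0.0756 -0.244   0.0037] turn [-0.0002  0.0003  0.0011] F [ 0.3911  0.1186 -0.8856] w 0.06277449407897548 g 0.0 j [ 0.911   0.1858 -1.1442  1.5961  0.1701  1.4691  1.1363]
```

Request:
{"method": "drive_tool", "body": {"moves": [[[-0.011,-0.035,0,0,0,0,0.6],[-0.011,-0.035,0,0,0,0,0.6],[-0.011,-0.035,0,0,0,0,0.6],[-0.011,-0.035,0,0,0,0,0.6],[-0.011,-0.035,0,0,0,0,0.6],[-0.011,-0.035,0,0,0,0,0.6],[-0.01,-0.034,0,0,0,0,0.6],[0,0,0,0,0,0,0.6],[0,0,0,0,0,0,0.6]]]}}

```text
time: 14.2
ee_pos: [0.5401, -0.2389, 0.2931]
eef_rot: [0.096, 0.995, 0.001, -0.0]
ft_force: [1.0, 1.1, -0.1]
width: 0.0526
grip_force: 0.0
```

```bash
python3 to.py .54 -.238 .143 2.9516
```

```text
t 14.2 at [ 0.5401 -0.2389  0.2931] q [ 0.0962  0.9954  0.0006 -0.0002] shift(tool) [0.0002 0.0007 0.1501] turn [ 0.0011 -0.0005 -0.0026] F [ 1.0359  1.1486 -0.0716] w 0.052555642627455476 g 0.0 j [ 1.0904  0.3794 -0.9881  1.4034  0.3136  1.525   1.4999]
```

Request:
{"method": "drive_tool", "body": {"moves": [[[0,0.001,0.03,0,0,0,0.6],[0,0,0.03,0,0,0,0.6],[0,0,0.025,0,0,0,0.6],[0,0,0.025,0,0,0,0.6],[0,0,0.02,0,0,0,0.6],[0,0,0.02,0,0,0,0.6],[0,0,0,0,0,0,0.6],[0,0,0,0,0,0,0.6]]]}}

```text
time: 15.0
ee_pos: [0.5407, -0.2366, 0.1443]
eef_rot: [0.095, 0.995, 0.0, 0.0]
ft_force: [-0.1, -0.1, 0.5]
width: 0.0525
grip_force: 0.0
```

```bash
python3 to.py .54 -.238 .143 2.9516; python3 - <<'E'
from h import *
pan=[]
for c in("top","scene"):
    im=save(c,"g1"+c)[:,:,::-1];u=proj(c,[.54,-.24,.15])[0];k=5
    big=cv2.resize(im,None,fx=k,fy=k,interpolation=cv2.INTER_CUBIC);x,y=(u*k).astype(int)
    pan.append(cv2.copyMakeBorder(big,200,200,200,200,0)[y:y+400,x:x+400])
cv2.imwrite("pics/g1.png",np.hstack(pan))
E
```

```text
t 15.0 at [ 0.5407 -0.2366  0.1443] q [0.0949 0.9955 0.0001 0.0002] shift(tool) [ 0.0004 -0.0015  0.0013] turn [ 0.0002  0.0003 -0.0001] F [-0.1136 -0.1397  0.5018] w 0.05252493377037851 g 0.0 j [ 1.0701  0.4752 -0.9438  1.6186  0.4003  1.2547  1.433 ]
```

View pics/g1.png

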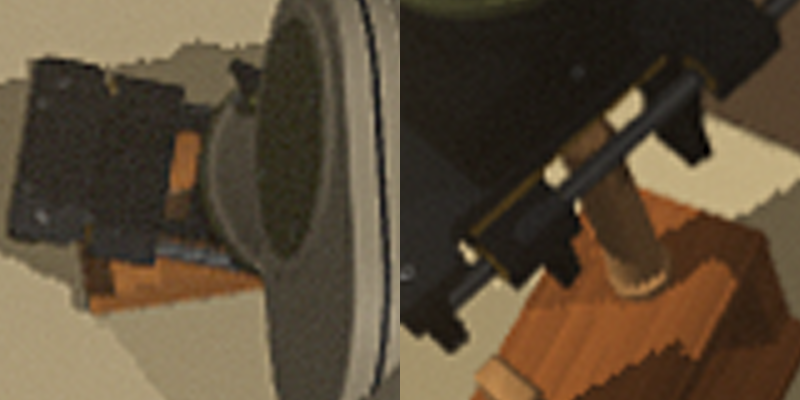

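The scene crop shows the handle standing between the two fingers (about 610,180). Centring it, then closing.

Request:
{"method": "drive_tool", "body": {"moves": [[[0,-0.0015,0,0,0,0,0.6],[0,0,0,0,0,0,0.1],[0,0,0,0,0,0,0.1],[0,0,0,0,0,0,0.1],[0,0,0,0,0,0,0.1],[0,0,0,0,0,0,0.1],[0,0,0,0,0,0,0.1]]], "squeeze": 20}}

```text
time: 15.8
ee_pos: [0.54, -0.2393, 0.1435]
eef_rot: [0.096, 0.995, 0.0, -0.0]
ft_force: [0.5, 0.4, 0.3]
width: 0.0196
grip_force: 20.0
```

Gripped (19.6 mm) with no side force. Drawing it straight up.

Request:
{"method": "drive_tool", "body": {"moves": [[[0,0,0,0,0,0,0.1],[0,0,-0.01,0,0,0,0.1],[0,0,-0.015,0,0,0,0.1],[0,0,-0.015,0,0,0,0.1],[0,0,-0.02,0,0,0,0.1],[0,0,-0.025,0,0,0,0.1],[0,0,-0.03,0,0,0,0.1],[0,0,-0.03,0,0,0,0.1],[0,0,-0.03,0,0,0,0.1],[0,0,0,0,0,0,0.1]]], "squeeze": 40}}

```text
time: 16.8
ee_pos: [0.5416, -0.2391, 0.3242]
eef_rot: [0.096, 0.995, -0.001, 0.003]
ft_force: [0.0, 0.7, -1.6]
width: 0.0191
grip_force: 40.0
```

```bash
python3 to.py .5 .0 .319 2.9516
```

```text
t 16.8 at [ 0.5416 -0.2391  0.3242] q [ 0.0956  0.9954 -0.0012  0.0034] shift(tool) [0.0863 0.2268 0.0042] turn [-0.0017  0.007  -0.0016] F [ 0.0211  0.7398 -1.5703] w 0.01906053449705721 g 39.991707215085626 j [ 1.0848  0.368  -0.993   1.3496  0.3083  1.5769  1.5073]
```

Request:
{"method": "drive_tool", "body": {"moves": [[[0.003,0.038,0,0,0,0,0.1],[0.003,0.038,0,0,0,0,0.1],[0.003,0.038,0,0,0,0,0.1],[0.003,0.038,0,0,0,0,0.1],[0,0,0,-0.13,0,0,0.1],[0,0,0,-0.13,0,0,0.1],[0,0,0,-0.13,0,0,0.1],[0,0,0,-0.13,0,0,0.1],[0,0,0,0,0,0,0.1],[0,0,0,0,0,0,0.1]]]}}

```text
time: 17.8
ee_pos: [0.557, -0.0886, 0.3184]
eef_rot: [0.093, 0.962, 0.255, 0.024]
ft_force: [0.2, 0.8, -0.4]
width: 0.0192
grip_force: 40.0
```

```bash
cat > fin.py <<'E'
from to import *
# target: tip above tile centre, lean 45 deg along present heading
s=r.read_state();z=R.from_quat(s["eef_rot"]).as_matrix()[:,2]
print("lean deg",np.degrees(np.arccos(-z[2])),"tip now",s["ee_pos"]+.1235*z)
h=np.array([z[0],z[1],0]);h/=np.linalg.norm(h);zt=(h-[0,0,1])/np.sqrt(2)
ax=np.cross(z,zt);n=np.linalg.norm(ax);Rt=R.from_rotvec(ax/max(n,1e-9)*np.arcsin(n))*R.from_quat(s["eef_rot"])
to(np.array([.540,.076,.075])-.1235*zt,Rt=Rt)
E
python3 fin.py
```

```text
lean deg 29.734457989387018 tip now [ 0.5687 -0.0284  0.2112]
t 17.8 at [ 0.557  -0.0886  0.3184] q [0.0932 0.962  0.2554 0.0244] shift(tool) [ 0.048  -0.0159  0.1707] turn [-0.2664  0.0003  0.    ] F [ 0.2415  0.7597 -0.3549] w 0.01917950547262699 g 39.99297835864127 j [ 1.2336  0.4279 -1.1304  1.4524 -0.1342  1.4724  1.5349]
```

Request:
{"method": "drive_tool", "body": {"moves": [[[0,0,0,-0.09,0,0,0.1],[0,0,0,-0.09,0,0,0.1],[0,0,0,-0.086,0,0,0.1],[0,0,0,0,0,0,0.1],[0,0,0,0,0,0,0.1]]]}}

```text
time: 18.3
ee_pos: [0.5573, -0.0865, 0.319]
eef_rot: [0.087, 0.92, 0.38, 0.036]
ft_force: [0.1, 0.5, -1.1]
width: 0.0197
grip_force: 40.0
```

```bash
python3 fin.py
```

```text
lean deg 44.86454280041599 tip now [ 0.5738 -0.001   0.2315]
t 18.3 at [ 0.5573 -0.0865  0.319 ] q [0.0874 0.9202 0.3799 0.0364] shift(tool) [ 0.0478 -0.0616  0.1598] turn [-0.0024 -0.     -0.    ] F [ 0.0913  0.4943 -1.1342] w 0.01969088682878585 g 39.993388638831675 j [ 1.3291  0.5504 -1.1632  1.4736 -0.2835  1.4611  1.6372]
```

Request:
{"method": "drive_tool", "body": {"moves": [[[0.006,-0.008,0.018,0,0,0,0.1],[0.006,-0.008,0.018,0,0,0,0.1],[0.006,-0.008,0.018,0,0,0,0.1],[0.006,-0.008,0.018,0,0,0,0.1],[0.006,-0.008,0.018,0,0,0,0.1],[0.006,-0.008,0.018,0,0,0,0.1],[0.006,-0.008,0.018,0,0,0,0.1],[0.006,-0.006,0.012,0,0,0,0.1],[0,0,0,0,0,0,0.1],[0,0,0,0,0,0,0.1]]]}}

```text
time: 19.3
ee_pos: [0.5209, -0.0256, 0.178]
eef_rot: [0.088, 0.92, 0.381, 0.037]
ft_force: [-1.2, -0.7, 0.1]
width: 0.0195
grip_force: 40.0
```

```bash
cat > look.py <<'E'
from fit import *;import sys
s=r.read_state();z=R.from_quat(s["eef_rot"]).as_matrix()[:,2];tip=s["ee_pos"]+.1235*z;pan=[]
for c in("top","scene"):
    im=save(c,sys.argv[1]+c)[:,:,::-1];u=proj(c,[.54,.05,.07])[0];k=4
    big=cv2.resize(im,None,fx=k,fy=k,interpolation=cv2.INTER_CUBIC)
    draw(big,c,TILE,(.54,.076,.081),.006)
    for P in(tip,tip-.04*z,tip-.065*z):
        q=proj(c,P)[0]*4+1.5;cv2.circle(big,tuple(map(int,q)),3,(0,255,0),1)
    x,y=(u*k).astype(int);pan.append(cv2.copyMakeBorder(big,200,200,200,200,0)[y:y+400,x:x+400])
    print([(d["at"],d["conf"]) for d in r.place_of(c,"loop_tip")][:1],"model",proj(c,tip)[0])
cv2.imwrite(f"pics/{sys.argv[1]}.png",np.hstack(pan))
E
python3 fin.py;python3 look.py e1
```

```text
lean deg 44.95310172980223 tip now [0.5375 0.06   0.0906]
t 19.3 at [ 0.5209 -0.0256  0.178 ] q [0.0878 0.9199 0.3805 0.037 ] shift(tool) [0.0006 0.0003 0.0225] turn [-0.0008 -0.      0.    ] F [-1.1647 -0.7055  0.1292] w 0.01952720731530615 g 39.99323164578527 j [ 1.3624  0.5775 -1.1638  1.7962 -0.2814  1.1622  1.7536]
[([292.5, 292.1], 0.57)] model [294.43770541 291.12595775]
[([288.3, 210.6], 0.68)] model [287.12956013 209.85137377]
```

View pics/e1.png

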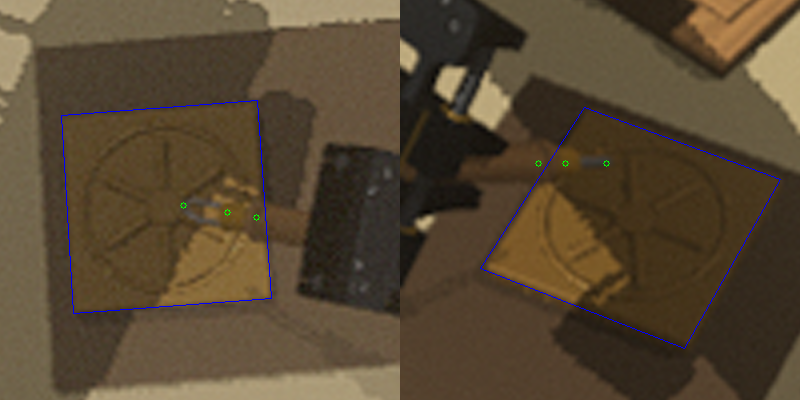

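The steel loop shows at the modelled tip in both views (184,206 and 606,163), about 7 cm over the tile, so the tool has not slipped. One last 22 mm along the tool axis.

Request:
{"method": "drive_tool", "body": {"moves": [[[0.001,0,0.011,0,0,0,0.1],[0,0,0.011,0,0,0,0.1],[0,0,0,0,0,0,0.1],[0,0,0,0,0,0,0.1],[0,0,0,0,0,0,0.1],[0,0,0,0,0,0,0.1]]]}}

```text
time: 20.1
ee_pos: [0.5225, -0.0106, 0.1617]
eef_rot: [0.089, 0.92, 0.381, 0.037]
ft_force: [-0.1, -0.5, -0.5]
width: 0.0192
grip_force: 40.0
```

```bash
python3 fin.py;python3 look.py e2
```

```text
lean deg 45.02687945454415 tip now [0.5392 0.0751 0.0744]
t 20.1 at [ 0.5225 -0.0106  0.1617] q [0.0886 0.9195 0.3811 0.0369] shift(tool) [-0.0006  0.0012  0.0003] turn [ 0.0005  0.     -0.    ] F [-0.1019 -0.4972 -0.4511] w 0.01924432077771719 g 39.99303671065718 j [ 1.3376  0.5912 -1.1578  1.8239 -0.2781  1.114   1.7497]
[([290.8, 291.7], 0.77)] model [288.62876987 290.66799998]
[([294.3, 209.0], 0.78)] model [291.91131006 209.85177784]
```

View pics/e2.png

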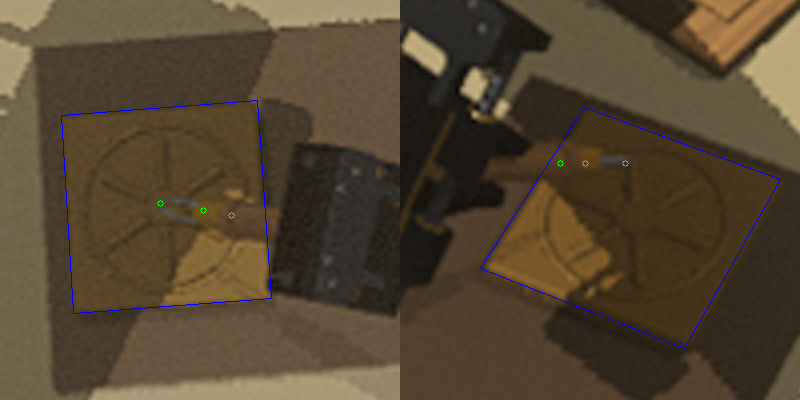

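The loop tip lies over the flower's centre in the top view (160,204), 5.4 cm above the clay and leaning 45°, held with 40 N. Handing in.

```bash
python3 -c "from h import *;print(r.close_job())"
```

```text
the job is handed in; nothing more can be done
None
```

The rib lies flat and released in its own pocket, and the arm holds the loop tool loop end down, leaning 45°, with its tip about 5.4 cm above the middle of the tile; the job is handed in, but the verdict was not shown.

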